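Slide a flat flight-strip holder out over the shelf edge and lay it in the rack

TASK

Press lightly on the flat strip holder lying flush in the shelf's groove and slide it, still flat, until its end overhangs the open edge by about 6 cm. Then take it by the sides of the overhanging end, lower it, paper side up, onto the rails of the tilted rack in the empty lowest row, and let go only there: it must lie centred, flat on both rails and along the bottom lip. Do not press hard or drop it, and leave the stapler, sunglasses, model aircraft and alarm box alone.

Things in the scene. Friction and masses are not known exactly. Their poses are not given: they have to be found in the camera images.
- strip: Loose flight-strip holder: flat bright aluminium plate with a white paper face, 40 (x) by 200 (y) by 3 (z) mm, about 60 g. Origin at the centre of its underside, z out of the paper face. It starts in the shelf's groove, its top flush with the shelf top, so its sides cannot be gripped there. It slides on shelf and rack with little friction (about 0.2), far less than a finger pad has on it.
- strip_end (a point): Middle of the strip holder's end that points to the shelf's open edge, on its underside (100 mm along -y from the holder's origin).
- shelf: Fixed green steel shelf, 150 (x) by 300 (y) mm, top 100 mm above the table. Its legs stand 130 mm or more back from the open edge: below that edge it is clear. A groove 46 mm wide, 3 mm deep runs along y in the middle of its top and is open at the -y edge, where the holder leaves it. Origin on the table under the shelf's centre, z up.
- shelf_edge (a point): Middle of the groove floor at the shelf's open edge (97 mm above the table); axes as the shelf's, so -y points out over the edge.
- shelf_hood (a point): Middle of the front of the green hood that covers the groove's other end, at shelf-top height, 180 mm from the open edge. The hood runs 120 mm from here in shelf +y, its roof 6 to 30 mm over the shelf top. It hides the holder's rear end at first; the holder slides freely beneath it and must be out from under it before it is lifted.
- rack_seat (a point): On the tilting rack panel, midway between its rails, on their top face, at the inner face of the bottom lip; 78 mm above the table. x points up the slope (away from the robot), y along the lip, z out of the rails. A holder in the lowest row has its centre at x = 20 mm, y = 0, and slides down to the lip by itself. The row is free to x = 100 mm; above it lie two fixed holders.
- rack_rail (a point): Foot of the rack's +y rail, on its top face at the lip's inner face. The two dark steel rails are 12 mm wide, centred at y = -40 and +40 mm of the rack seat, and run up the slope; each has a lip 6 mm thick standing 8 mm out at its foot. Outside the rails (beyond 46 mm either way) there is open air for 50 mm below them.
- rack_panel (a joint): Slope of the rack panel in rad (0 level, 0.3 to 0.5 at the start; larger is steeper, low side towards the robot). It is clamped by a stiff knob and does not move in use.
- stapler: Bystander: grey steel stapler, 145 by 36 by 53 mm high, on the table; origin under its middle, long along its x.
- sunglasses: Bystander: tortoiseshell sunglasses standing on the table, 140 mm wide (y) and 42 mm high; the temples run 130 mm along +x from the origin, which lies under the bridge.
- aircraft: Bystander: chrome model aircraft on a round 90 mm stand, 200 mm long and wide, 128 mm high; origin under the stand.
- alarm: Bystander, fixed: grey box 90 by 50 mm with a red push button under a clear guard, 68 mm high; origin under its middle.
There are look-alikes about, which are no part of the job. There is more than one size of the strip; the one meant has the size given above.

How it is judged (in metres and radians):
On the way, in this order (a step that is already met when the one before it is completed fails the run):
1. the holder has been slid along the groove, still lying flat in it, until its end overhangs the open edge by 35 to 90 mm (y of strip_end in the frame of shelf_edge between -0.09 and -0.035 m and x of strip_end in the frame of shelf_edge between -0.008 and 0.008 m and z of strip in the frame of shelf_edge between -0.003 and 0.003 m and angle between strip's own z axis and vertical below 0.05 rad), for 0.2 s.
2. still held by the fingers, the holder is lowered over the row to within 15 mm of the rails (x of strip in the frame of rack_seat between -0.005 and 0.055 m and y of strip in the frame of rack_seat between -0.04 and 0.04 m and z of strip in the frame of rack_seat between -0.004 and 0.015 m and contact force between strip and the fingers above 0.5 N), for 0.1 s.
At the end, for the whole second after the job is handed in: The holder lies still and released in the rack's lowest row, paper side up: its lower long side within 8 mm of the bottom lip, centred between the rails within 25 mm, along the lip within 0.1 rad, and flat on both rails (underside within 4 mm of them, 0.06 rad) (x of strip in the frame of rack_seat between 0.014 and 0.028 m and y of strip in the frame of rack_seat between -0.025 and 0.025 m and z of strip in the frame of rack_seat between -0.003 and 0.004 m and angle between the y axis of strip and the y axis of rack_seat, either way round below 0.1 rad and angle between the z axis of strip and the z axis of rack_seat, either way round below 0.06 rad and angle between strip's own z axis and vertical below 0.8 rad and linear speed of strip below 0.02 m/s and contact force between strip and the fingers below 0.1 N); the robot touches nothing.
It fails at once if the holder is pressed onto the shelf with more than 60 N (contact force between strip and shelf above 60 N).
It fails at once if the holder falls (its middle comes lower than 55 mm above the table) (height (world z) of strip below 0.055 m).
It fails at once if the stapler, sunglasses or model aircraft is pushed more than 20 mm from its place (distance of any of stapler, sunglasses, aircraft from where it was at the start of the episode above 0.02 m).
It fails at once if the alarm box is leaned on by more than 5 N (contact force between alarm and anything else above 5 N).
It also fails if it takes over 58 s, if anything falls off the work surface, if the arm or the gripper's body presses on something with over 40 N, if the wrist force passes 120 N, or if a joint passes its speed limit or range.

ROBOT

A 6-joint arm with a two-finger parallel gripper is mounted at the origin on the work surface. World frame = base frame: x ahead of the robot, y to its left, z up, the work surface at z = 0. Lengths are in m, angles in degrees, forces in N, time in s.
With the tool pointing down it reaches from about 0.4 to 0.825 m from the base axis. Payload 7 kg.
Tool frame: the origin (TCP) lies between the finger pads; the fingertips stand 14 mm ahead of it and the grasp point (between the pads) lies 5 mm behind it (r.tips_ahead is the distance from the TCP to the fingertips, in m); z points along the fingers, y is the direction in which the jaws open and shut (so a half turn about z gives the same grasp; the last joint's range is limited). The gripper opens to 88 mm and grips with 3 to 60 N. Pads are 19 mm wide; open, the fingers measure 130 mm over their backs; the gripper's body (78 mm by 193 mm) begins 47 mm behind the grasp point.
Start: joints at [-52.706, 20.546, 0.682, 0, -70.136, -16.507], TCP at [0.24, -0.631, 0.241] pointing down, gripper open.
Joint ranges: [-176.03, 176.03], [-82.01, 121.73], [-58.28, 71.71], [-173.87, 95.51], [-174.79, -0.11], [-173.66, 173.66]. Speed limits (degrees/s): [136.94, 136.94, 172.46, 180, 180, 180].

INTERFACE

Orientations are given as [roll, pitch, yaw] about the fixed x, y, z axes, in that order (R = Rz(yaw) Ry(pitch) Rx(roll)).
In Python, from plant import r gives the robot as it stands.
- The arm moves only by the tool apply_moves, never from a script. Its arguments are lists of equal length, an entry for each row: "slide": the shift along the tool's x, y, z as a fraction of full scale, a list of three; "turn": the turn, a rotation vector about the tool's x, y, z as a fraction of full scale, a list of three; "jaw": the closure, from 0 (fully open) to 1 (shut). In form: {"slide": [[dx, dy, dz], ...], "turn": [[wx, wy, wz], ...], "jaw": [jaw, ...]}. A call has 1 to 8 rows; each row shifts and turns the commanded pose from where the row before left it, along the tool's axes as they then stand; what a row does not reach is not made up. Full scale, the value 1, is 0.1 m for a shift and 1.5 rad for a turn. A row lasts 1/10 s, in which the tool goes at most 50 mm and 8.59 degrees, less where a joint would pass 70% of its speed; a pose out of reach is approached as far as the arm can. A call with a number of a shift or a turn outside -1 to 1 is refused whole. A call with a gripper value outside its range is refused whole. The fingers move at their own pace and stop on an object; "newtons" is the grip in N (left out, the last holds). Time passes only in rows, so rows that do not move let the fingers close. It gives the time, the measured TCP pose, the force and the opening at its end, in the units of the state.
- r.get_state(): the state, without advancing time (a new reading comes with each control period).
- r.capture(name): name is "side" or "top"; returns a dict with "pixels" (420x560x3 uint8, blue, green, red), "depth" (420x560 float32, m along the optical axis (not along the pixel's ray), 0 where there is no reading), "fx", "fy", "cx", "cy" (pixels), "dist_coeffs" ([k1, k2, p1, p2, k3] as OpenCV has them; the pictures are not rectified), "rvec" (rotation vector, rad) and "tvec" (3), from world to camera coordinates, as OpenCV has them. Camera axes: x right, y down, z forward; pixel columns grow to the right and rows downward; lengths in m; the calibration is good to about 2 mm. A picture is of the moment at which its call begins.
- r.close_job(): hands the job in, once; it reports no verdict.
The state is a dict: "time_s": time; "joints": joint angles; "qd": joint speeds; "joint_torque": joint torques, N m; "tcp_pos": TCP position; "eef_rot": TCP orientation; "contact_force": force on the tool from outside, world axes, zero at the start; "moment": the same for the moment, N m; "gripper_width": finger opening in m.
Only numpy, scipy, OpenCV 4.12 (cv2) and the standard library are available. Lean on these libraries where they do the work, as an engineer would, in place of code of your own. Each camera call takes 0.05 s, during which the arm holds its last target.

## Working session

There is one attempt and no reset: what is moved stays moved. The work goes in short steps, Python scripts to look and compute and a tool call to move; the robot and the scene stay as the last step left them, time stands still between calls to the robot, and variables do not carry over. Pictures are saved under pics/ and viewed, and the job is handed in when it is done.

Besides the shell and the picture viewer there is one more tool, called as a command line: name --argument value ..., lists and objects as JSON in quotes. apply_moves: Moves the arm, as the interface text tells. Shift numbers are shares of 0.1 m and turn numbers shares of 1.5 rad, none past 1 either way. Its arguments: {"type":"object","properties":{"slide":{"type":"array"},"turn":{"type":"array"},"jaw":{"type":"array"},"newtons":{"type":"number"}},"required":["slide","turn","jaw"]}

```bash
ls; mkdir -p pics; python3 - <<'E'
from plant import r
import cv2,numpy as np,pickle
print(r.get_state(), r.tips_ahead)
for n in("side","top"):
    c=r.capture(n); pickle.dump(c,open(f"{n}0.pkl","wb")); cv2.imwrite(f"pics/{n}0.png",c["pixels"])
    R=cv2.Rodrigues(np.array(c["rvec"]))[0]; print(n,c["fx"],c["cx"],c["cy"],c["dist_coeffs"],-R.T@np.array(c["tvec"]).ravel()); print(R)
E
```

```text
pics
{'time_s': 0.0, 'joints': array([-5.27061233e+01,  2.05912085e+01,  6.35750577e-01, -1.98234679e-02,
       -7.01339564e+01, -1.65067629e+01]), 'qd': array([-0.02751057,  0.02786565,  0.00434858, -0.02874152, -0.04638323,
        0.08777941]), 'joint_torque': array([ 3.57929571e-05, -5.82723141e+01,  2.93050486e+01,  6.99697629e+00,
        6.91996000e-03, -1.69544633e-04]), 'tcp_pos': array([ 0.2393813 , -0.63065914,  0.23964116]), 'eef_rot': array([ 1.79908976e+02, -7.54016717e-03, -1.59219631e+02]), 'contact_force': array([ 0.22325461,  1.24966151, -0.27288327]), 'moment': array([-3.30830416e-02,  8.70744318e-03, -7.29018097e-05]), 'gripper_width': 0.08782273797254506} 0.014
side 464.73739848342046 276.9759682142498 208.04637788213046 [0.00666478 0.         0.         0.         0.        ] [1.31216733 0.79935089 0.79781726]
[[-0.65000469  0.75983379 -0.01210451]
 [ 0.43258852  0.35687091 -0.82795551]
 [-0.62478883 -0.54341124 -0.56066314]]
top 444.5698505172626 286.43239009695 208.61189166840194 [-0.0494829  0.         0.         0.         0.       ] [0.38151696 0.10233791 1.15504818]
[[-0.00518275 -0.99998439 -0.00208829]
 [-0.98736154  0.0054481  -0.15839035]
 [ 0.15839926  0.001241   -0.98737436]]
```

View pics/side0.png

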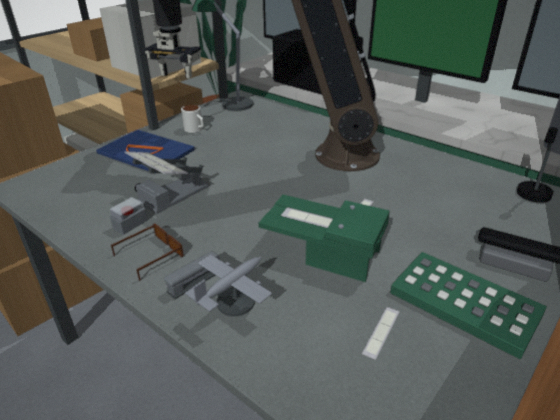

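View pics/top0.png

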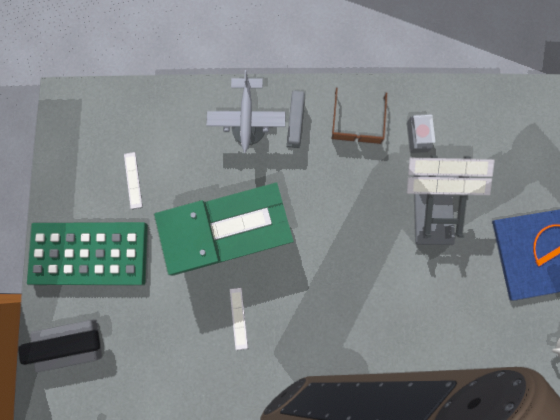

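The side view shows the shelf at about (325,225), with the aircraft and sunglasses beyond it. In the top view the shelf is at (225,228) with its open edge at about (285,215). The hood is on the left and the holder at (242,223). The rack is at (447,200), and its upper two holders are at (450,168) and (450,186). Next I'll measure.

```bash
cat > h.py <<'E'
import cv2,numpy as np,pickle
def cloud(c):
    K=np.array([[c["fx"],0,c["cx"]],[0,c["fy"],c["cy"]],[0,0,1.]]); d=np.array(c["dist_coeffs"],float)
    h,w=c["depth"].shape; u,v=np.meshgrid(np.arange(w,dtype=float),np.arange(h,dtype=float))
    p=cv2.undistortPoints(np.stack([u.ravel(),v.ravel()],1)[:,None],K,d)[:,0]
    z=c["depth"].ravel().astype(float); X=np.c_[p*z[:,None],z]
    R=cv2.Rodrigues(np.array(c["rvec"],float))[0]; t=np.array(c["tvec"],float).ravel()
    P=((X-t)@R).reshape(h,w,3); P[c["depth"]==0]=np.nan
    return P
def proj(c,X):
    K=np.array([[c["fx"],0,c["cx"]],[0,c["fy"],c["cy"]],[0,0,1.]])
    return cv2.projectPoints(np.array(X,float).reshape(-1,3),np.array(c["rvec"],float),np.array(c["tvec"],float),K,np.array(c["dist_coeffs"],float))[0][:,0]
def rays(c,uv,z):
    K=np.array([[c["fx"],0,c["cx"]],[0,c["fy"],c["cy"]],[0,0,1.]])
    p=cv2.undistortPoints(np.array(uv,float).reshape(-1,1,2),K,np.array(c["dist_coeffs"],float))[:,0]
    R=cv2.Rodrigues(np.array(c["rvec"],float))[0]; t=np.array(c["tvec"],float).ravel()
    C=-R.T@t; d=np.c_[p,np.ones(len(p))]@R
    return C+d*((z-C[2])/d[:,2])[:,None]
E
python3 - <<'E'
from h import *
c=pickle.load(open("top0.pkl","rb")); P=cloud(c); im=c["pixels"]
hsv=cv2.cvtColor(im,cv2.COLOR_BGR2HSV)
print("table z",np.nanmedian(P[340:360,150:200,2]))
a=P[...,2]
def rect(m,name):
    m=cv2.morphologyEx(m.astype(np.uint8),cv2.MORPH_OPEN,np.ones((2,2)))
    n,l,s,ce=cv2.connectedComponentsWithStats(m)
    k=1+np.argmax(s[1:,4]); q=P[l==k]; print(name,s[k],"mean",q.mean(0))
    rr=cv2.minAreaRect((q[:,:2]*1000).astype(np.float32)); print(rr,cv2.boxPoints(rr).round(1).tolist())
roi=np.zeros(a.shape,bool); roi[175:285,150:300]=1
g=roi&(abs(a-.1)<.008); rect(g,"shelf top incl strip")
rect(roi&(a>.12)&(a<.14),"hood")
rect(roi&(abs(a-.1)<.008)&(hsv[...,1]<60)&(hsv[...,2]>150),"strip")
print(np.nanmedian(a[g]))
for n,b in dict(ax=(60,180,200,287),st=(85,150,287,306),sg=(80,150,328,392),al=(108,150,408,440)).items():
    q=P[b[0]:b[1],b[2]:b[3]].reshape(-1,3); q=q[q[:,2]>.015]; print(n,np.nanmin(q,0),np.nanmax(q,0))
for s,b in dict(top=(60,300,130,310),top2=(140,260,390,510)).items():
    cv2.imwrite(f"pics/{s}_crop.png",cv2.resize(im[b[0]:b[1],b[2]:b[3]],None,fx=4.3 if s=="top" else 5,fy=4.3 if s=="top" else 5,interpolation=cv2.INTER_CUBIC)[:600,:800])
c=pickle.load(open("side0.pkl","rb"));cv2.imwrite("pics/side_crop.png",cv2.resize(c["pixels"][180:290,250:400],None,fx=5,fy=5,interpolation=cv2.INTER_CUBIC))
cv2.imwrite("pics/side_crop2.png",cv2.resize(c["pixels"][130:280,90:240],None,fx=4,fy=4,interpolation=cv2.INTER_CUBIC))
E
```

```text
table z -0.0008523310710735623
shelf top incl strip [ 206  184   88   79 4704] mean [nan nan nan]
((531.0512084960938, 194.3341064453125), (162.90963745117188, 179.1471710205078), 13.294281005859375) [[431.20001220703125, 262.79998779296875], [472.3999938964844, 88.4000015258789], [630.9000244140625, 125.9000015258789], [589.7000122070312, 300.20001220703125]]
hood [ 156  201   64   75 3338] mean [nan nan nan]
((479.9649658203125, 338.8766784667969), (147.33547973632812, 120.37409210205078), 15.33314037322998) [[393.0, 377.3999938964844], [424.79998779296875, 261.3999938964844], [566.9000244140625, 300.29998779296875], [535.0999755859375, 416.3999938964844]]
strip [213 209  59  31 991] mean [nan nan nan]
((514.6218872070312, 209.77957153320312), (42.28435516357422, 139.53294372558594), 15.213863372802734) [[475.8999938964844, 271.6000061035156], [512.5, 136.89999389648438], [553.2999877929688, 148.0], [516.7000122070312, 282.6000061035156]]
0.09938235857116884
ax [0.69747063 0.10858474 0.01500313] [0.89697706 0.30726332 0.12880611]
st [0.73012855 0.055751   0.02493346] [0.87345602 0.10135027 0.0586436 ]
sg [ 0.7428983  -0.16453339  0.01504955] [ 0.88761552 -0.01661026  0.04720414]
al [ 0.71706776 -0.27685464  0.01552101] [ 0.80388297 -0.22279636  0.07283444]
```

View pics/top2_crop.png

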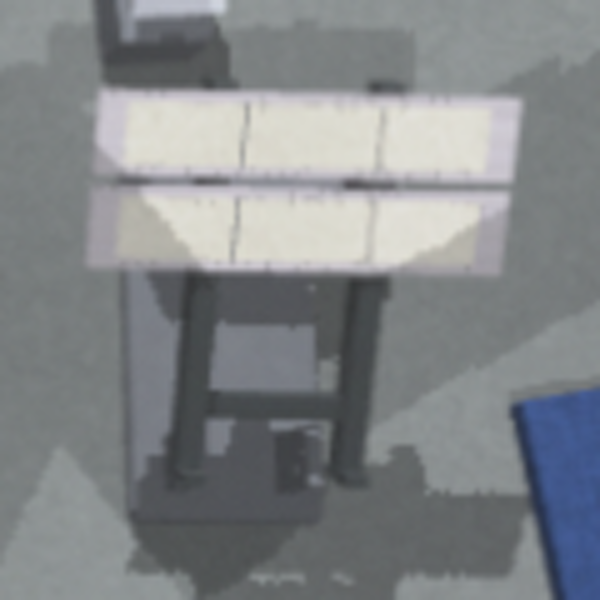

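View pics/side_crop.png

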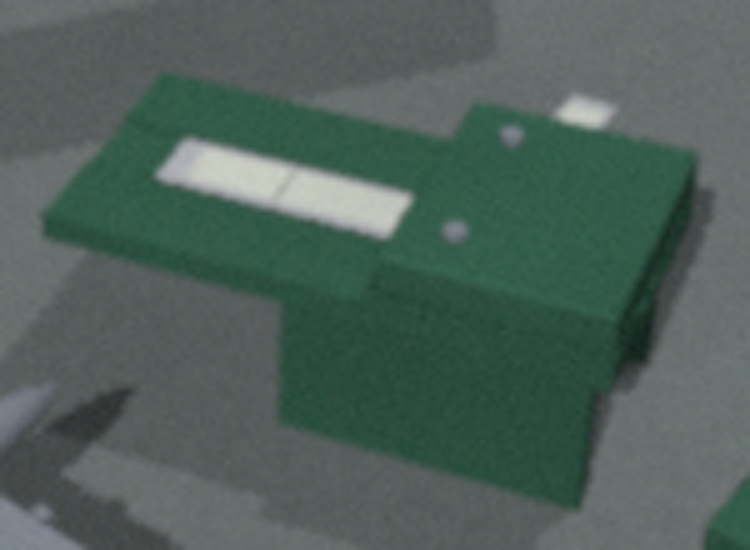

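View pics/side_crop2.png

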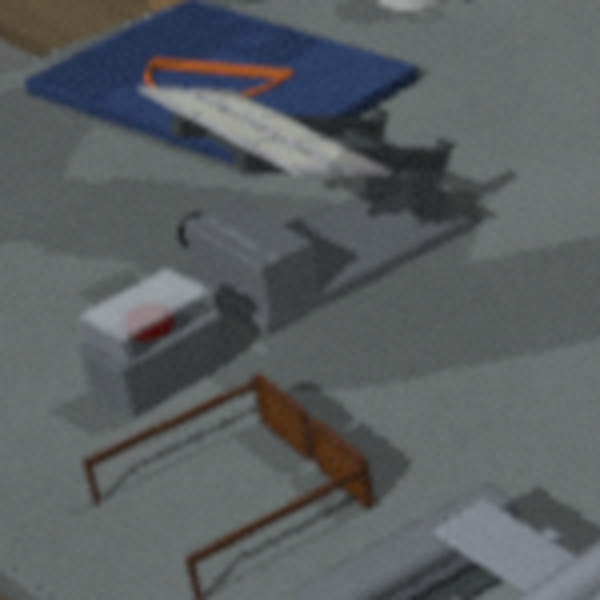

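```bash
python3 - <<'E'
from h import *
for n in("top","side"):
    c=pickle.load(open(n+"0.pkl","rb")); P=cloud(c); im=c["pixels"]; hsv=cv2.cvtColor(im,cv2.COLOR_BGR2HSV); a=np.nan_to_num(P[...,2],nan=-1)
    ok=(P[...,1]>.05)&(P[...,1]<.42)&(P[...,0]>.38)&(P[...,0]<.68)
    green=(hsv[...,0]>60)&(hsv[...,0]<95)&(hsv[...,1]>90)
    for nm,m in dict(top=ok&green&(abs(a-.1)<.006),strip=ok&(hsv[...,1]<70)&(hsv[...,2]>130)&(abs(a-.1)<.006),hoodroof=ok&(a>.122)&(a<.137)).items():
        m=cv2.morphologyEx(m.astype(np.uint8),cv2.MORPH_CLOSE,np.ones((3,3)))
        nn,l,s,ce=cv2.connectedComponentsWithStats(m)
        if nn<2: continue
        k=1+np.argmax(s[1:,4]); ct=max(cv2.findContours((l==k).astype(np.uint8),cv2.RETR_EXTERNAL,cv2.CHAIN_APPROX_NONE)[0],key=len)[:,0].astype(float)
        z=.13 if nm=="hoodroof" else .1
        X=rays(c,ct,z)[:,:2]*1000
        rr=cv2.minAreaRect(X.astype(np.float32)); print(n,nm,s[k][4],[np.round(v,1) for v in rr],cv2.boxPoints(rr).round(0).tolist(), "z",np.nanmedian(P[l==k][:,2]).round(4))
    # rack plane: upper holders + rails
    ok=(P[...,1]>-.42)&(P[...,1]<-.18)&(P[...,0]>.5)&(P[...,0]<.76)&(P[...,2]>.06)
    w=ok&(hsv[...,1]<70)&(hsv[...,2]>130)&(P[...,0]<.71)
    d=ok&(hsv[...,2]<100)&(P[...,0]<.72)
    for nm,m in (("white",w),("dark",d)):
        q=P[m]; q=q[~np.isnan(q[:,0])]
        if len(q)<20: print(nm,len(q));continue
        A=np.c_[q[:,:2],np.ones(len(q))]; co=np.linalg.lstsq(A,q[:,2],rcond=None)[0]
        for _ in range(5):
            e=abs(A@co-q[:,2]); g=e<.005; co=np.linalg.lstsq(A[g],q[g,2],rcond=None)[0]
        print(n,nm,len(q),g.sum(),co,"slope",np.arctan(np.hypot(*co[:2])),"dir",np.degrees(np.arctan2(co[1],co[0])),q[g].min(0),q[g].max(0))
c=pickle.load(open("top0.pkl","rb"))
cv2.imwrite("pics/rackfoot.png",cv2.resize(c["pixels"][185:245,415:485],None,fx=10,fy=10,interpolation=cv2.INTER_CUBIC))
E
```

```text
top top 3513 [array([520.4, 195.1]), array([149.4, 180.6]), np.float64(15.4)] [[424.0, 262.0], [472.0, 88.0], [616.0, 128.0], [569.0, 302.0]] z 0.0994
top strip 1033 [array([516.3, 213. ]), array([ 42.3, 142.4]), np.float64(15.4)] [[477.0, 276.0], [515.0, 139.0], [556.0, 150.0], [518.0, 287.0]] z 0.0997
top hoodroof 3340 [array([481.1, 338.4]), array([150.4, 121.6]), np.float64(15.1)] [[393.0, 377.0], [424.0, 260.0], [570.0, 299.0], [538.0, 417.0]] z 0.1293
top white 2899 2803 [ 0.42603426 -0.01087631 -0.13025731] slope 0.4028638287496092 dir -1.4623968230597648 [ 0.5794449  -0.38560216  0.11612858] [ 0.66131414 -0.18113027  0.15639192]
top dark 652 440 [ 4.75415153e-01 -4.56746888e-04 -1.59761211e-01] slope 0.44378718845798565 dir -0.055045912518537285 [ 0.50094429 -0.32784957  0.07596684] [ 0.66533102 -0.23348789  0.1534699 ]
side top 1888 [array([510.7, 257. ]), array([159.6, 301.2]), np.float64(15.2)] [[394.0, 381.0], [473.0, 91.0], [627.0, 132.0], [548.0, 423.0]] z 0.0993
side strip 466 [array([517.1, 207.9]), array([ 42.6, 128.9]), np.float64(15.4)] [[479.0, 264.0], [514.0, 140.0], [555.0, 151.0], [521.0, 276.0]] z 0.0997
side hoodroof 1905 [array([487.1, 343.7]), array([159.7, 122.9]), np.float64(15.3)] [[394.0, 382.0], [426.0, 263.0], [580.0, 305.0], [548.0, 424.0]] z 0.1295
side white 418 416 [ 0.42959448 -0.00619206 -0.13228388] slope 0.4057934354698353 dir -0.8257891580989488 [ 0.57413383 -0.38585197  0.11293957] [ 0.66272187 -0.18231776  0.15489154]
side dark 415 112 [ 0.2957127   0.02169683 -0.06329737] slope 0.2882496845565061 dir 4.196347685541415 [ 0.50013658 -0.32315247  0.07417195] [ 0.64704842 -0.23028222  0.12528047]
```

View pics/rackfoot.png

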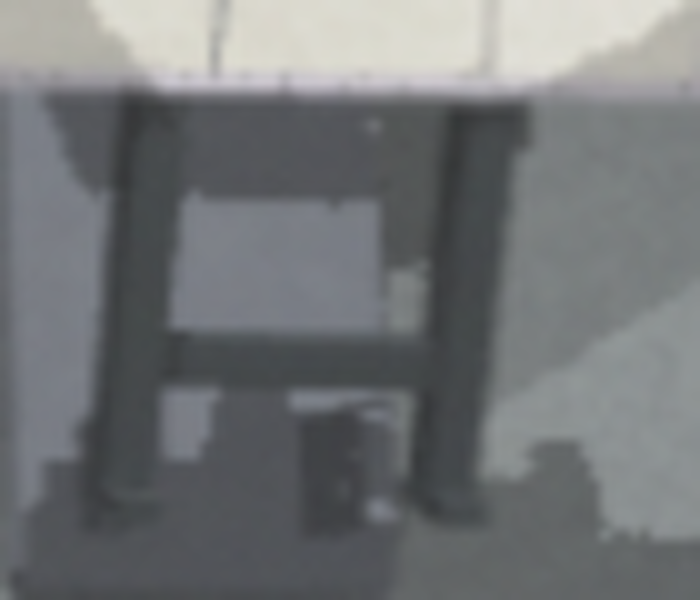

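View pics/top_crop.png

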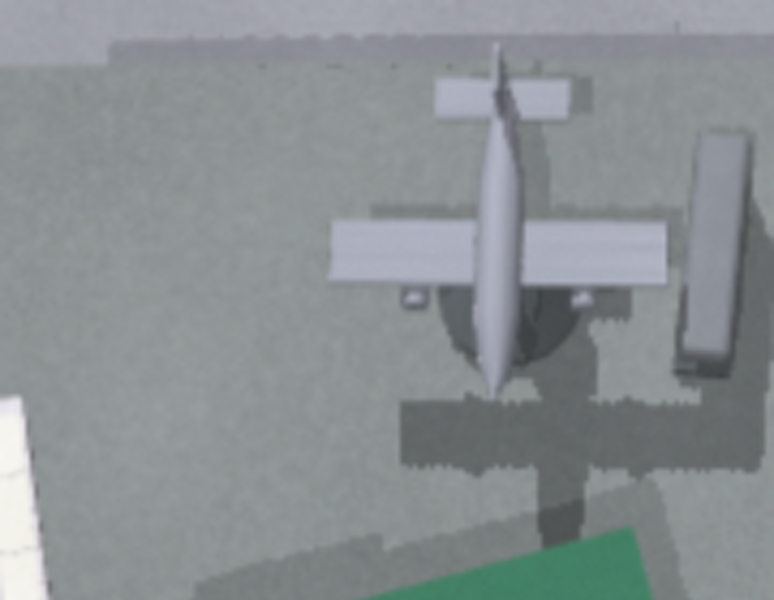

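```bash
python3 - <<'E'
from h import *
c=pickle.load(open("top0.pkl","rb"))
def plane(c,uv,n,p0):
    A=rays(c,uv,0.); B=rays(c,uv,.5); d=B-A
    return A+d*(((p0-A)@n)/(d@n))[:,None]
s=.404; n=np.array([-np.sin(s),0,np.cos(s)]); p0=np.array([.493,-.28,.078])
f=lambda x,y:(415+x/10-.45,185+y/10-.45)
uv=[f(182,150),f(160,450),f(512,150),f(480,450)]
X=plane(c,uv,n,p0); print(X.round(4)); print([np.degrees(np.arctan2(*(X[i]-X[i+1])[[1,0]])) for i in (0,2)])
print("lip top", rays(c,[f(128,498),f(445,505)],.085).round(4))
# white holder corners in top2_crop (x5, origin 390,140): lower/upper
g=lambda x,y:(390+x/5-.4,140+y/5-.4)
n2=p0+n*.003
W=plane(c,[g(87,268),g(502,275),g(92,187),g(510,190),g(97,180),g(513,187),g(102,90),g(522,98)],n,n2)
print(W.round(4)); 
for a,b in((0,1),(2,3),(4,5),(6,7)): print(np.degrees(np.arctan2(*(W[a]-W[b])[[0,1]])),np.linalg.norm(W[a]-W[b]),((W[a]+W[b])/2).round(4))
c=pickle.load(open("side0.pkl","rb"))
cv2.imwrite("pics/rackside.png",cv2.resize(c["pixels"][140:195,120:225],None,fx=7,fy=7,interpolation=cv2.INTER_CUBIC))
E
```

```text
[[ 0.5692 -0.2474  0.1106]
 [ 0.5001 -0.2476  0.0811]
 [ 0.5688 -0.3278  0.1104]
 [ 0.4996 -0.3269  0.0808]]
[np.float64(0.17486360464158043), np.float64(-0.7579499456099998)]
lip top [[ 0.4881 -0.2379  0.085 ]
 [ 0.4858 -0.3157  0.085 ]]
[[ 0.5831 -0.1834  0.1198]
 [ 0.5792 -0.3846  0.1181]
 [ 0.6191 -0.1835  0.1352]
 [ 0.6172 -0.3842  0.1344]
 [ 0.6221 -0.1856  0.1365]
 [ 0.6185 -0.3855  0.1349]
 [ 0.6613 -0.1855  0.1532]
 [ 0.6576 -0.3854  0.1516]]
1.1249224849948571 0.20125063092527093 [ 0.5812 -0.284   0.119 ]
0.5332019659442743 0.2007201376322597 [ 0.6181 -0.2838  0.1348]
1.0347051464629353 0.19987719909966553 [ 0.6203 -0.2856  0.1357]
1.0612441179601437 0.19996993606395608 [ 0.6594 -0.2855  0.1524]
```

View pics/rackside.png

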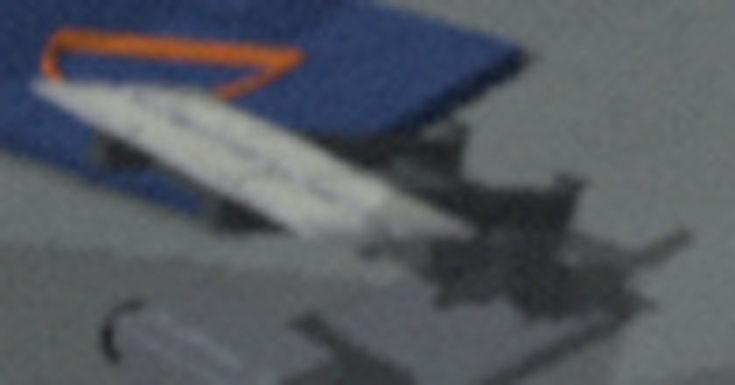

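Rough measurements:
- **Shelf:** edge midpoint about (0.544, 0.108), yaw about 15.3°.
- **Holder:** its end is 37 mm inside the edge.
- **Rack:** seat about (0.4915, -0.281, 0.078), slope about 0.404 rad, yaw about -0.8°.

Next is a planning helper, then the approach.

```bash
cat >> h.py <<'E'
from scipy.spatial.transform import Rotation as Rn
E2=np.array([.544,.108]); YS=np.deg2rad(15.3); xs=np.array([np.cos(YS),np.sin(YS)]); ys=np.array([-np.sin(YS),np.cos(YS)])
def sh(x,y): return E2+xs*x+ys*y
def plan(wps,pose=None):
    """wps: list of (pos,Rotation or None,n)"""
    from plant import r
    if pose is None:
        s=r.get_state(); p=np.array(s["tcp_pos"]); R=Rn.from_euler("xyz",s["eef_rot"],degrees=True)
        print("t",round(s["time_s"],2),"p",p.round(4),"rpy",np.round(s["eef_rot"],2),"F",np.round(s["contact_force"],2),"w",round(s["gripper_width"],4),"j",np.round(s["joints"],1))
    else: p,R=pose
    S=[];T=[]
    for P,Q,n in wps:
        P=np.array(P,float); Q=R if Q is None else Q
        dv=(R.inv()*Q).as_rotvec(); d=(P-p)/n
        for i in range(n):
            S.append((np.round(R.inv().apply(d)/.1,3)+0.).tolist()); T.append((np.round(dv/n/1.5,3)+0.).tolist())
            R=R*Rn.from_rotvec(np.round(dv/n/1.5,3)*1.5)
        p=P
    for i in range(0,len(S),8): print("slide",S[i:i+8],"\nturn",T[i:i+8])
E
python3 - <<'E'
from h import *
Q=Rn.from_euler("xyz",[180,0,-164.7],degrees=True)
P=sh(.001,.145); print(P)
plan([([.50,-.15,.24],Q,13),([*P,.2],Q,11)])
E
```

```text
[0.50670297 0.2481247 ]
t 0.1 p [ 0.2394 -0.6307  0.2397] rpy [ 1.7992e+02 -1.0000e-02 -1.5922e+02] F [-0.18 -0.8  -0.58] w 0.088 j [-52.7  20.6   0.6  -0.  -70.1 -16.5]
slide [[-0.319, 0.275, 0.0], [-0.317, 0.277, 0.0], [-0.314, 0.279, 0.0], [-0.312, 0.282, 0.0], [-0.31, 0.284, 0.0], [-0.308, 0.286, 0.0], [-0.306, 0.289, 0.0], [-0.304, 0.291, 0.0]] 
turn [[0.0, 0.0, 0.005], [0.0, 0.0, 0.005], [0.0, 0.0, 0.005], [0.0, 0.0, 0.005], [0.0, 0.0, 0.005], [0.0, 0.0, 0.005], [0.0, 0.0, 0.005], [0.0, 0.0, 0.005]]
slide [[-0.302, 0.293, 0.0], [-0.299, 0.295, 0.0], [-0.297, 0.298, 0.0], [-0.295, 0.3, 0.0], [-0.293, 0.302, 0.0], [-0.101, 0.348, 0.037], [-0.101, 0.348, 0.037], [-0.101, 0.348, 0.037]] 
turn [[0.0, 0.0, 0.005], [0.0, 0.0, 0.005], [0.0, 0.0, 0.005], [0.0, 0.0, 0.005], [0.0, 0.0, 0.005], [0.0, 0.0, 0.0], [0.0, 0.0, 0.0], [0.0, 0.0, 0.0]]
slide [[-0.101, 0.348, 0.037], [-0.101, 0.348, 0.037], [-0.101, 0.348, 0.037], [-0.101, 0.348, 0.037], [-0.101, 0.348, 0.037], [-0.101, 0.348, 0.037], [-0.101, 0.348, 0.037], [-0.101, 0.348, 0.037]] 
turn [[0.0, 0.0, 0.0], [0.0, 0.0, 0.0], [0.0, 0.0, 0.0], [0.0, 0.0, 0.0], [0.0, 0.0, 0.0], [0.0, 0.0, 0.0], [0.0, 0.0, 0.0], [0.0, 0.0, 0.0]]
```

apply_moves --slide '[[-0.31,0.28,0],[-0.31,0.28,0],[-0.31,0.28,0],[-0.31,0.28,0],[-0.31,0.28,0],[-0.31,0.28,0],[-0.31,0.29,0],[-0.31,0.29,0]]' --turn '[[0,0,0.01],[0,0,0.01],[0,0,0.01],[0,0,0.01],[0,0,0.01],[0,0,0.01],[0,0,0],[0,0,0]]' --jaw '[1,1,1,1,1,1,1,1]' --newtons 20

```text
time_s: 0.9
tcp_pos: [0.4065, -0.3383, 0.2404]
eef_rot: [180.0, -0.0, -164.4]
contact_force: [0.4, -0.5, -0.2]
gripper_width: 0.0287
```

apply_moves --slide '[[-0.3,0.3,0],[-0.3,0.3,0],[-0.3,0.3,0],[-0.3,0.3,0],[-0.3,0.3,0],[-0.1,0.35,0.03],[-0.1,0.35,0.03],[-0.1,0.35,0.03]]' --turn '[[0,0,0],[0,0,0],[0,0,0],[0,0,0],[0,0,0],[0,0,0],[0,0,0],[0,0,0]]' --jaw '[1,1,1,1,1,1,1,1]'

```text
time_s: 1.7
tcp_pos: [0.5104, -0.0443, 0.2311]
eef_rot: [180.0, -0.0, -164.4]
contact_force: [1.2, 0.1, 0.2]
gripper_width: 0.0002
```

apply_moves --slide '[[-0.1,0.35,0.03],[-0.1,0.35,0.03],[-0.1,0.35,0.03],[-0.1,0.35,0.03],[-0.1,0.35,0.03],[-0.1,0.35,0.03],[-0.1,0.35,0.03],[0,0,0]]' --turn '[[0,0,0],[0,0,0],[0,0,0],[0,0,0],[0,0,0],[0,0,0],[0,0,0],[0,0,0]]' --jaw '[1,1,1,1,1,1,1,1]'

```text
time_s: 2.5
tcp_pos: [0.512, 0.2122, 0.2096]
eef_rot: [-180.0, -0.0, -164.2]
contact_force: [-0.7, -1.6, -0.0]
gripper_width: 0.0005
```

```bash
python3 - <<'E'
from h import *
Q=Rn.from_euler("xyz",[180,0,-164.7],degrees=True)
plan([([*sh(.001,.145),.13],Q,6)])
E
```

```text
t 2.5 p [0.512  0.2122 0.2096] rpy [-1.7999e+02 -4.0000e-02 -1.6420e+02] F [-0.67 -1.61 -0.04] w 0.0005 j [  42.8   10.6  -17.3   -0.   -62.2 -117. ]
slide [[-0.008, 0.06, 0.133], [-0.008, 0.06, 0.133], [-0.008, 0.06, 0.133], [-0.008, 0.06, 0.133], [-0.008, 0.06, 0.133], [-0.007, 0.06, 0.133]] 
turn [[0.0, 0.0, 0.001], [0.0, 0.0, 0.001], [0.0, 0.0, 0.001], [0.0, 0.0, 0.001], [0.0, 0.0, 0.001], [0.0, 0.0, 0.001]]
```

apply_moves --slide '[[-0.01,0.06,0.14],[-0.01,0.06,0.14],[-0.01,0.06,0.14],[-0.01,0.06,0.13],[-0.01,0.06,0.13],[-0.01,0.06,0.13],[0,0,0],[0,0,0]]' --turn '[[0,0,0.006],[0,0,0],[0,0,0],[0,0,0],[0,0,0],[0,0,0],[0,0,0],[0,0,0]]' --jaw '[1,1,1,1,1,1,1,1]'

```text
time_s: 3.3
tcp_pos: [0.5085, 0.2452, 0.1293]
eef_rot: [-180.0, -0.0, -164.9]
contact_force: [0.9, -0.4, 0.7]
gripper_width: 0.0006
```

```bash
python3 - <<'E'
from h import *
from plant import r
Q=Rn.from_euler("xyz",[180,0,-164.7],degrees=True)
plan([([*sh(.001,.145),.116],Q,6)])
s=r.get_state();d=np.array(s["tcp_pos"])[:2]-E2; print(d@xs,d@ys)
c=r.capture("side");cv2.imwrite("pics/s1.png",cv2.resize(c["pixels"][130:290,230:400],None,fx=4,fy=3.7))
E
```

```text
t 3.3 p [0.5085 0.2452 0.1293] rpy [-1.7997e+02 -4.0000e-02 -1.6486e+02] F [ 0.85 -0.42  0.68] w 0.0006 j [  45.6   15.9  -21.9    0.   -52.3 -120.5]
slide [[0.002, 0.005, 0.022], [0.002, 0.005, 0.022], [0.002, 0.005, 0.022], [0.002, 0.005, 0.022], [0.002, 0.005, 0.022], [0.002, 0.005, 0.022]] 
turn [[0.0, 0.0, 0.0], [0.0, 0.0, 0.0], [0.0, 0.0, 0.0], [0.0, 0.0, 0.0], [0.0, 0.0, 0.0], [0.0, 0.0, 0.0]]
0.0019581908925410457 0.14173400460952756
```

View pics/s1.png

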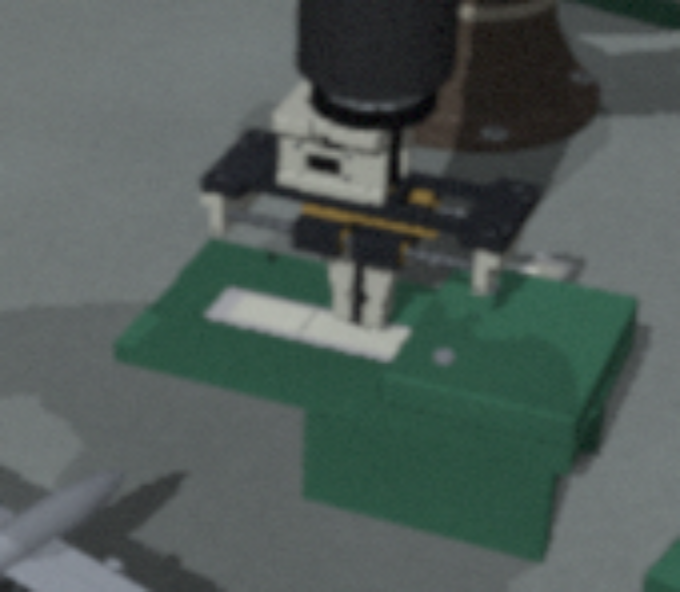

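The closed fingers are over the rear part of the holder, at about (362,320) in the crop, clear of the hood. Lowering to contact.

apply_moves --slide '[[0,0,0.03],[0,0,0.03],[0,0,0.03],[0,0,0.02],[0,0,0.01],[0,0,0.01],[0,0,0]]' --turn '[[0,0,0],[0,0,0],[0,0,0],[0,0,0],[0,0,0],[0,0,0],[0,0,0]]' --jaw '[1,1,1,1,1,1,1]'

```text
time_s: 4.05
tcp_pos: [0.5085, 0.2452, 0.1164]
eef_rot: [-180.0, -0.0, -164.9]
contact_force: [0.1, -0.2, 0.8]
gripper_width: 0.0005
```

apply_moves --slide '[[0,0,0.01],[0,0,0]]' --turn '[[0,0,0],[0,0,0]]' --jaw '[1,1]'

```text
time_s: 4.25
tcp_pos: [0.5085, 0.2452, 0.1155]
eef_rot: [-180.0, -0.0, -164.9]
contact_force: [0.1, -0.1, 0.5]
gripper_width: 0.0004
```

apply_moves --slide '[[0,0,0.01],[0,0,0]]' --turn '[[0,0,0],[0,0,0]]' --jaw '[1,1]'

```text
time_s: 4.45
tcp_pos: [0.5084, 0.2452, 0.1144]
eef_rot: [-180.0, -0.0, -164.9]
contact_force: [0.0, 0.2, 0.3]
gripper_width: 0.0003
```

apply_moves --slide '[[0,0,0.005],[0,0,0]]' --turn '[[0,0,0],[0,0,0]]' --jaw '[1,1]'

```text
time_s: 4.65
tcp_pos: [0.5087, 0.2453, 0.1144]
eef_rot: [180.0, 0.0, -164.9]
contact_force: [-0.2, -1.5, 3.1]
gripper_width: 0.0006
```

apply_moves --slide '[[0,0,0.003],[0,0,0]]' --turn '[[0,0,0],[0,0,0]]' --jaw '[1,1]'

```text
time_s: 4.85
tcp_pos: [0.5088, 0.2454, 0.1143]
eef_rot: [180.0, 0.0, -164.9]
contact_force: [-1.5, -0.7, 5.7]
gripper_width: 0.0004
```

apply_moves --slide '[[0,0,0.002],[0,-0.05,0],[0,-0.08,0],[0,-0.08,0],[0,-0.08,0],[0,-0.08,0],[0,-0.03,0],[0,0,0]]' --turn '[[0,0,0],[0,0,0],[0,0,0],[0,0,0],[0,0,0],[0,0,0],[0,0,0],[0,0,0]]' --jaw '[1,1,1,1,1,1,1,1]'

```text
time_s: 5.65
tcp_pos: [0.5198, 0.2063, 0.1143]
eef_rot: [180.0, 0.1, -164.9]
contact_force: [-0.1, -2.1, 5.6]
gripper_width: 0.0006
```

```bash
cat >> h.py <<'E'
def strip(n="top",fn=None,roi=None):
    from plant import r
    c=r.capture(n); P=cloud(c); im=c["pixels"]; hsv=cv2.cvtColor(im,cv2.COLOR_BGR2HSV); a=np.nan_to_num(P[...,2],nan=-1)
    ok=(P[...,1]>-.02)&(P[...,1]<.30)&(P[...,0]>.45)&(P[...,0]<.66)
    m=ok&(hsv[...,1]<70)&(hsv[...,2]>130)&(abs(a-.1)<.006)
    m=cv2.morphologyEx(m.astype(np.uint8),cv2.MORPH_OPEN,np.ones((3,3)))
    nn,l,s,ce=cv2.connectedComponentsWithStats(m); k=1+np.argmax(s[1:,4])
    ct=max(cv2.findContours((l==k).astype(np.uint8),cv2.RETR_EXTERNAL,cv2.CHAIN_APPROX_NONE)[0],key=len)[:,0].astype(float)
    X=rays(c,ct,.1)[:,:2]-E2; u,v=X@xs*1e3,X@ys*1e3
    print(n,"strip x %.1f..%.1f y %.1f..%.1f z %.4f"%(u.min(),u.max(),v.min(),v.max(),np.nanmedian(P[l==k][:,2])))
    if fn: cv2.imwrite(fn,cv2.resize(im[160:300,140:340] if n=="top" else im[150:290,230:400],None,fx=4,fy=4))
E
python3 - <<'E'
from h import *
strip("top","pics/t2.png"); strip("side","pics/s2.png")
E
```

```text
Traceback (most recent call last):
  File "h.py", line 44, in strip
    nn,l,s,ce=cv2.connectedComponentsWithStats(m); k=1+np.argmax(s[1:,4])
                                                       ~~~~~~~~~^^^^^^^^^
ValueError: attempt to get argmax of an empty sequence
```

The arm hides the holder in the top view, so I'll use the side camera.

```bash
python3 - <<'E'
from h import *
strip("side","pics/s2.png")
E
```

```text
side strip x -21.0..21.1 y -1.6..167.9 z 0.0998
```

View pics/s2.png

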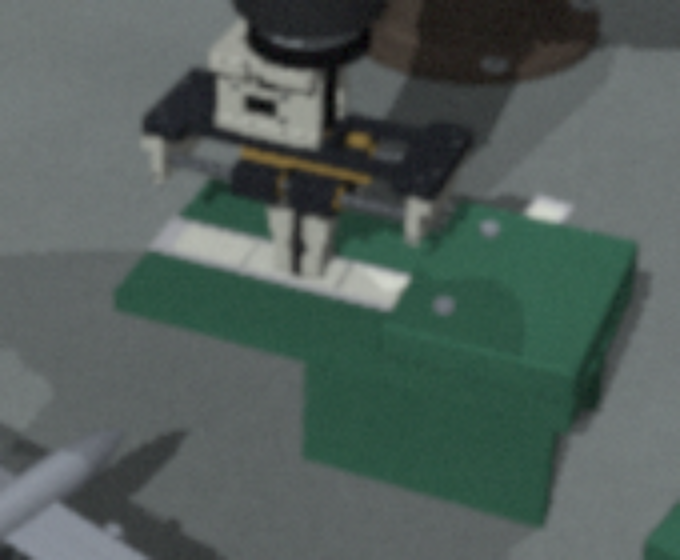

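The holder follows the finger and its end is now about level with the edge, at (165,238). Sliding another 60 mm.

apply_moves --slide '[[0,-0.05,0],[0,-0.09,0],[0,-0.1,0],[0,-0.1,0],[0,-0.1,0],[0,-0.1,0],[0,-0.05,0],[0,0,0]]' --turn '[[0,0,0],[0,0,0],[0,0,0],[0,0,0],[0,0,0],[0,0,0],[0,0,0],[0,0,0]]' --jaw '[1,1,1,1,1,1,1,1]'

```text
time_s: 6.55
tcp_pos: [0.5352, 0.1491, 0.1143]
eef_rot: [-180.0, 0.1, -164.9]
contact_force: [0.7, -1.4, 5.5]
gripper_width: 0.0003
```

```bash
python3 - <<'E'
from h import *
strip("side","pics/s3.png")
E
```

```text
side strip x -22.0..21.8 y 45.7..139.9 z 0.0999
```

View pics/s3.png

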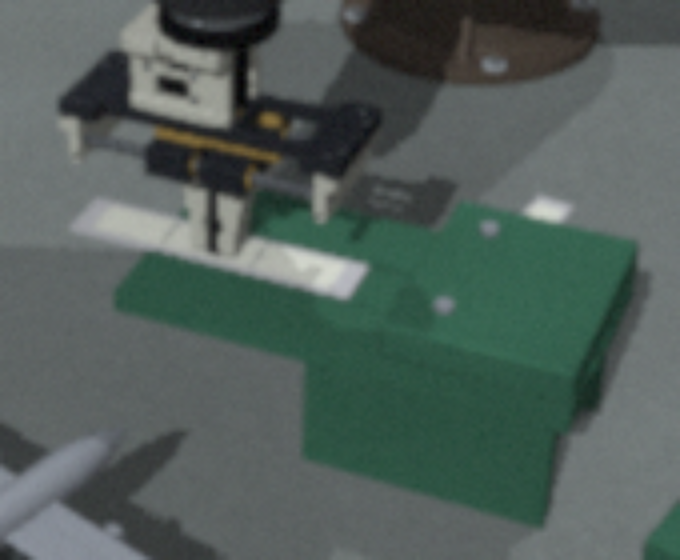

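The rear end is visible at 140 mm behind the edge, so the overhang is about 60 mm, flat and straight. Lifting off next, then turning 90° and opening for the side grip.

apply_moves --slide '[[0,0,0],[0,0,-0.02],[0,0,-0.1],[0,0,-0.2],[0,0,-0.2],[0,0,-0.2],[0,0,-0.1],[0,0,0]]' --turn '[[0,0,0],[0,0,0],[0,0,0],[0,0,0],[0,0,0],[0,0,0],[0,0,0],[0,0,0]]' --jaw '[1,1,1,1,1,1,1,1]'

```text
time_s: 7.4
tcp_pos: [0.5349, 0.1501, 0.1972]
eef_rot: [180.0, 0.2, -164.9]
contact_force: [-1.0, 0.5, -1.0]
gripper_width: 0.0005
```

```bash
python3 - <<'E'
from h import *
Q=Rn.from_euler("xyz",[180,0,-74.7],degrees=True)
plan([([*sh(0,-.032),.19],Q,11)])
strip("side","pics/s4.png")
E
```

```text
t 7.4 p [0.5349 0.1501 0.1972] rpy [ 1.7995e+02  1.5000e-01 -1.6488e+02] F [-0.97  0.51 -0.96] w 0.0005 j [  35.9   11.2  -18.3    0.   -60.4 -110.8]
slide [[0.002, -0.068, 0.006], [0.012, -0.067, 0.006], [0.021, -0.065, 0.006], [0.03, -0.061, 0.006], [0.038, -0.056, 0.006], [0.046, -0.05, 0.006], [0.053, -0.043, 0.006], [0.058, -0.035, 0.006]] 
turn [[0.0, 0.0, -0.095], [0.0, 0.0, -0.095], [0.0, 0.0, -0.095], [0.0, 0.0, -0.095], [0.0, 0.0, -0.095], [0.0, 0.0, -0.095], [0.0, 0.0, -0.095], [0.0, 0.0, -0.095]]
slide [[0.063, -0.027, 0.006], [0.066, -0.018, 0.006], [0.068, -0.008, 0.006]] 
turn [[0.0, 0.0, -0.095], [0.0, 0.0, -0.095], [0.0, 0.0, -0.095]]
side strip x -21.9..24.9 y -60.4..139.9 z 0.0995
```

apply_moves --slide '[[0,-0.07,0.01],[0.01,-0.07,0.01],[0.02,-0.065,0.01],[0.03,-0.06,0.01],[0.04,-0.055,0],[0.045,-0.05,0],[0.05,-0.045,0],[0.06,-0.035,0]]' --turn '[[0,0,-0.095],[0,0,-0.095],[0,0,-0.095],[0,0,-0.095],[0,0,-0.095],[0,0,-0.095],[0,0,-0.095],[0,0,-0.095]]' --jaw '[0,0,0,0,0,0,0,0]'

```text
time_s: 8.25
tcp_pos: [0.5469, 0.096, 0.19]
eef_rot: [179.9, -0.1, -99.2]
contact_force: [-0.3, 0.3, -0.0]
gripper_width: 0.0584
```

apply_moves --slide '[[0.06,-0.03,0],[0.065,-0.02,0],[0.07,-0.01,0],[0,0,0],[0,0,0]]' --turn '[[0,0,-0.095],[0,0,-0.095],[0,0,-0.095],[0,0,0],[0,0,0]]' --jaw '[0,0,0,0,0]'

```text
time_s: 8.75
tcp_pos: [0.5527, 0.0766, 0.1906]
eef_rot: [179.9, -0.0, -75.4]
contact_force: [0.2, 0.6, -1.0]
gripper_width: 0.0873
```

```bash
python3 - <<'E'
from h import *
from plant import r
Q=Rn.from_euler("xyz",[180,0,-74.7],degrees=True)
plan([([*sh(0,-.032),.094],Q,6)])
s=r.get_state();d=np.array(s["tcp_pos"])[:2]-E2; print(d@xs,d@ys)
strip("side","pics/s5.png")
E
```

```text
t 8.75 p [0.5527 0.0766 0.1906] rpy [ 1.799e+02 -1.000e-02 -7.536e+01] F [ 0.18  0.56 -1.01] w 0.0873 j [ 28.   11.9 -18.3  -0.  -59.9 -13.3]
slide [[-0.001, 0.0, 0.161], [-0.001, 0.0, 0.161], [-0.001, 0.0, 0.161], [-0.001, 0.0, 0.161], [-0.001, 0.0, 0.161], [-0.001, 0.0, 0.161]] 
turn [[0.0, 0.0, -0.001], [0.0, 0.0, -0.001], [0.0, 0.0, -0.001], [0.0, 0.0, -0.001], [0.0, 0.0, -0.001], [0.0, 0.0, -0.001]]
9.924813162302183e-05 -0.032594170313622134
side strip x -22.0..24.3 y -60.4..139.9 z 0.0996
```

View pics/s5.png

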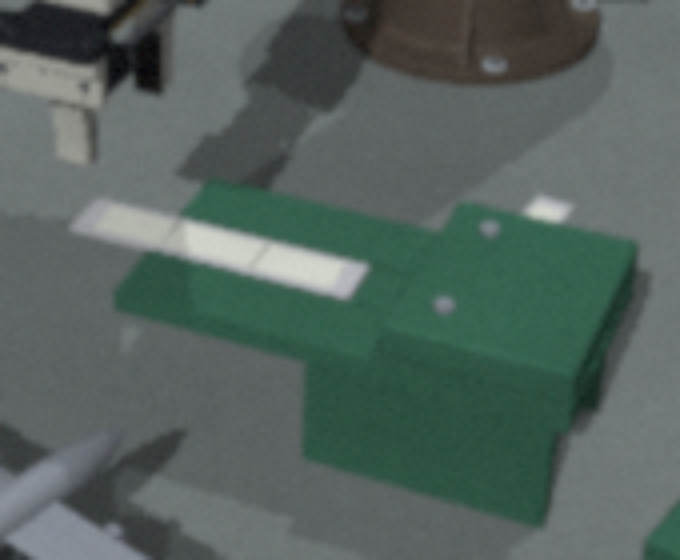

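apply_moves --slide '[[0,0,0.17],[0,0,0.17],[0,0,0.17],[0,0,0.17],[0,0,0.17],[0,0,0.115],[0,0,0],[0,0,0]]' --turn '[[0,0,-0.008],[0,0,0],[0,0,0],[0,0,0],[0,0,0],[0,0,0],[0,0,0],[0,0,0]]' --jaw '[0,0,0,0,0,0,0,0]'

```text
time_s: 9.6
tcp_pos: [0.5534, 0.0769, 0.0953]
eef_rot: [180.0, -0.0, -74.4]
contact_force: [0.2, -0.3, 1.8]
gripper_width: 0.0875
```

```bash
python3 - <<'E'
from h import *
Q=Rn.from_euler("xyz",[180,0,-74.7],degrees=True)
plan([([*sh(0,-.032),.094],Q,1)])
strip("side","pics/s6.png")
E
```

```text
t 9.6 p [0.5534 0.0769 0.0953] rpy [ 1.800e+02 -1.000e-02 -7.442e+01] F [ 0.24 -0.26  1.8 ] w 0.0875 j [ 28.   17.7 -24.8   0.  -47.6 -12.4]
slide [[-0.005, 0.009, 0.013]] 
turn [[0.0, 0.0, 0.003]]
side strip x -20.9..22.6 y -1.6..139.9 z 0.0995
```

View pics/s6.png

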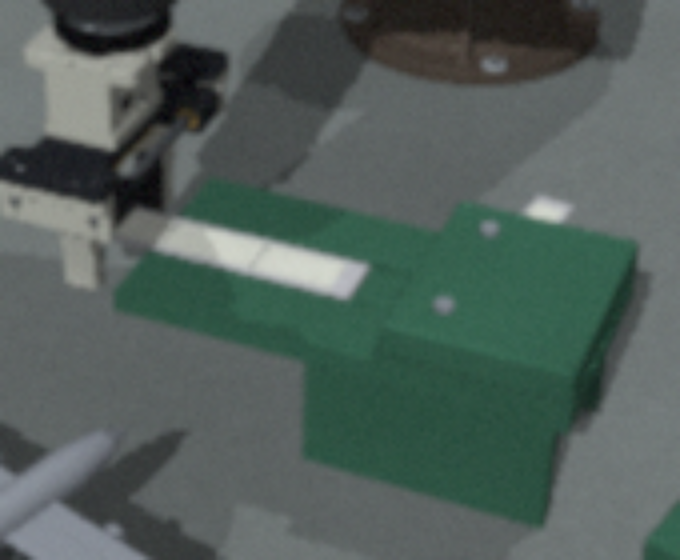

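The fingers straddle the overhanging end, with the near finger at about (85,265). Closing.

apply_moves --slide '[[0,0.01,0.013],[0,0,0],[0,0,0],[0,0,0],[0,0,0],[0,0,0],[0,0,0],[0,0,0]]' --turn '[[0,0,0.003],[0,0,0],[0,0,0],[0,0,0],[0,0,0],[0,0,0],[0,0,0],[0,0,0]]' --jaw '[0.3,1,1,1,1,1,1,1]' --newtons 25

```text
time_s: 10.45
tcp_pos: [0.5522, 0.0765, 0.0938]
eef_rot: [180.0, -0.0, -74.6]
contact_force: [0.4, 0.6, 1.1]
gripper_width: 0.0388
```

apply_moves --slide '[[0,0,0],[0,0,0],[0,0,0],[0,0,-0.02],[0,0,-0.03],[0,0,-0.05],[0,0,-0.05],[0,0,0]]' --turn '[[0,0,0],[0,0,0],[0,0,0],[0,0,0],[0,0,0],[0,0,0],[0,0,0],[0,0,0]]' --jaw '[1,1,1,1,1,1,1,1]'

```text
time_s: 11.25
tcp_pos: [0.5528, 0.0767, 0.1098]
eef_rot: [-179.9, 0.0, -74.6]
contact_force: [-0.6, -1.2, -0.5]
gripper_width: 0.039
```

```bash
python3 - <<'E'
from h import *
plan([])
strip("side","pics/s7.png")
E
```

```text
t 11.25 p [0.5528 0.0767 0.1098] rpy [-1.7991e+02  1.0000e-02 -7.4630e+01] F [-0.6  -1.21 -0.49] w 0.039 j [ 28.   16.6 -24.    0.  -49.3 -12.7]Traceback (most recent call last):
  File "<stdin>", line 3, in <module>
  File "h.py", line 44, in strip
    nn,l,s,ce=cv2.connectedComponentsWithStats(m); k=1+np.argmax(s[1:,4])
                                                       ~~~~~~~~~^^^^^^^^^
    return _wrapfunc(a, 'argmax', axis=axis, out=out, **kwds)
    return bound(*args, **kwds)
ValueError: attempt to get argmax of an empty sequence
```

```bash
cat >> h.py <<'E'
def held(fn,n="side",box=(.40,.70,-.45,.30),zr=(.105,.4)):
    """points of white strip: plane fit + corners; prints in tool frame"""
    from plant import r
    c=r.capture(n); s=r.get_state(); P=cloud(c); im=c["pixels"]; hsv=cv2.cvtColor(im,cv2.COLOR_BGR2HSV)
    p=np.array(s["tcp_pos"]); R=Rn.from_euler("xyz",s["eef_rot"],degrees=True)
    L=R.inv().apply((P-p).reshape(-1,3)).reshape(P.shape)
    m=(hsv[...,1]<60)&(hsv[...,2]>110)&(abs(L[...,1])<.04)&(L[...,0]>-.2)&(L[...,0]<.06)&(abs(L[...,2]+.005)<.03)
    m=cv2.morphologyEx(m.astype(np.uint8),cv2.MORPH_OPEN,np.ones((2,2)))>0
    q=L[m]; q=q[q[:,0]<-.02]; g=np.ones(len(q),bool)
    for _ in range(5):
        A=np.c_[q[:,:2],np.ones(len(q))]; co=np.linalg.lstsq(A[g],q[g,2],rcond=None)[0]; g=abs(A@co-q[:,2])<.004
    print(n,"pts",len(q),g.sum(),"tool-frame z=%.3f x + %.3f y + %.4f"%tuple(co),"x",q[g,0].min().round(3),q[g,0].max().round(3),"y",q[g,1].min().round(3),q[g,1].max().round(3))
    k=np.argwhere(m); a,b=k.min(0)-40,k.max(0)+40; a=np.maximum(a,0)
    cv2.imwrite(fn,cv2.resize(im[a[0]:b[0],a[1]:b[1]],None,fx=4,fy=4)[:600,:800])
E
python3 - <<'E'
from h import *
held("pics/s7.png")
E
```

```text
side pts 524 484 tool-frame z=-0.010 x + -0.001 y + -0.0061 x -0.172 -0.03 y -0.026 0.019
```

View pics/s7.png

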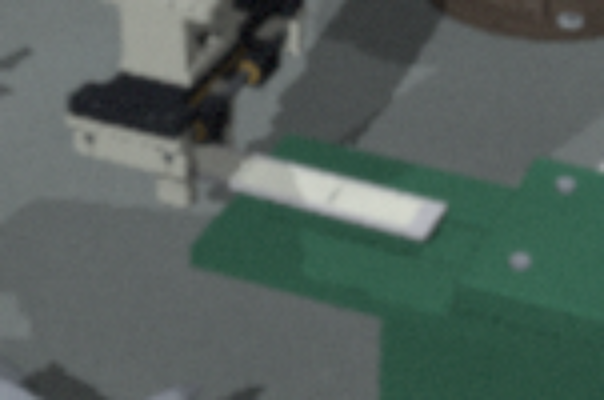

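The holder is gripped, parallel to the tool within 0.01 rad, with its centre at tool x = -72 mm. Planning the carry to the rack.

```bash
cat >> h.py <<'E'
SL=.404; PSI=np.deg2rad(-.9)
RK=Rn.from_euler("z",PSI)*Rn.from_euler("y",-SL); SEAT=np.array([.4915,-.2814,.078])
QT=RK*Rn.from_matrix(np.array([[0,-1,0],[-1,0,0],[0,0,-1.]]))
OT=np.array([-.072,0,-.003])
def tgt(x,y,h): return SEAT+RK.apply([x,y,h])-QT.apply(OT)
E
python3 - <<'E'
from h import *
from plant import r
print(RK.as_matrix().round(3),QT.as_euler("xyz",degrees=True))
p=np.array(r.get_state()["tcp_pos"])
print(tgt(.026,0,.09),tgt(.026,0,.003))
plan([(p+[0,0,.12],None,5),(tgt(.026,0,.09),QT,16)])
E
```

```text
[[ 0.919  0.016 -0.393]
 [-0.014  1.     0.006]
 [ 0.393  0.     0.919]] [-156.85250508    0.          -90.9       ]
[ 0.48007758 -0.35322945  0.16821673] [ 0.51427302 -0.35376663  0.08822059]
t 11.35 p [0.5523 0.0765 0.109 ] rpy [-1.7997e+02  1.0000e-02 -7.4650e+01] F [-0.58  0.43  0.16] w 0.0388 j [ 28.   16.6 -24.1  -0.  -49.3 -12.7]
slide [[0.0, 0.0, -0.24], [0.0, 0.0, -0.24], [0.0, 0.0, -0.24], [0.0, 0.0, -0.24], [0.0, 0.0, -0.24], [0.247, 0.115, 0.038], [0.249, 0.111, 0.036], [0.251, 0.108, 0.034]] 
turn [[0.0, 0.0, 0.0], [0.0, 0.0, 0.0], [0.0, 0.0, 0.0], [0.0, 0.0, 0.0], [0.0, 0.0, 0.0], [0.017, 0.002, 0.012], [0.017, 0.002, 0.012], [0.017, 0.002, 0.012]]
slide [[0.253, 0.104, 0.032], [0.254, 0.1, 0.03], [0.256, 0.096, 0.028], [0.258, 0.092, 0.027], [0.259, 0.088, 0.025], [0.261, 0.084, 0.024], [0.262, 0.08, 0.022], [0.263, 0.076, 0.021]] 
turn [[0.017, 0.002, 0.012], [0.017, 0.002, 0.012], [0.017, 0.002, 0.012], [0.017, 0.002, 0.012], [0.017, 0.002, 0.012], [0.017, 0.002, 0.012], [0.017, 0.002, 0.012], [0.017, 0.002, 0.012]]
slide [[0.265, 0.072, 0.02], [0.266, 0.067, 0.019], [0.267, 0.063, 0.018], [0.268, 0.059, 0.017], [0.269, 0.054, 0.017]] 
turn [[0.017, 0.002, 0.012], [0.017, 0.002, 0.012], [0.017, 0.002, 0.012], [0.017, 0.002, 0.012], [0.017, 0.002, 0.012]]
```

apply_moves --slide '[[0,0,-0.1],[0,0,-0.25],[0,0,-0.25],[0,0,-0.25],[0,0,-0.25],[0,0,-0.1],[0.12,0.05,0.02],[0.25,0.11,0.03]]' --turn '[[0,0,0],[0,0,0],[0,0,0],[0,0,0],[0,0,0],[0,0,0],[0.01,0,0.01],[0.017,0.002,0.012]]' --jaw '[1,1,1,1,1,1,1,1]'

```text
time_s: 12.15
tcp_pos: [0.5464, 0.0369, 0.223]
eef_rot: [-177.6, -0.1, -76.5]
contact_force: [0.4, -0.9, -0.9]
gripper_width: 0.0393
```

apply_moves --slide '[[0.25,0.11,0.03],[0.25,0.1,0.03],[0.25,0.1,0.03],[0.25,0.1,0.03],[0.26,0.09,0.03],[0.26,0.09,0.03],[0.26,0.08,0.03],[0.2,0.06,0.02]]' --turn '[[0.017,0.002,0.012],[0.017,0.002,0.012],[0.017,0.002,0.012],[0.017,0.002,0.012],[0.017,0.002,0.012],[0.017,0.002,0.012],[0.017,0.002,0.012],[0.017,0.002,0.012]]' --jaw '[1,1,1,1,1,1,1,1]'

```text
time_s: 12.95
tcp_pos: [0.5101, -0.1725, 0.1917]
eef_rot: [-166.0, -0.3, -85.0]
contact_force: [0.1, 0.4, -0.0]
gripper_width: 0.0395
```

```bash
python3 - <<'E'
from h import *
plan([(tgt(.026,0,.09),QT,7)])
E
```

```text
t 12.95 p [ 0.5101 -0.1725  0.1917] rpy [-165.98   -0.31  -85.01] F [ 0.12  0.36 -0.02] w 0.0395 j [  1.8   2.7 -30.3  -0.7 -42.9   3.6]
slide [[0.253, 0.072, 0.018], [0.254, 0.069, 0.018], [0.255, 0.066, 0.017], [0.256, 0.063, 0.017], [0.257, 0.06, 0.017], [0.257, 0.056, 0.017], [0.258, 0.053, 0.017]] 
turn [[0.015, 0.003, 0.009], [0.015, 0.003, 0.009], [0.015, 0.003, 0.009], [0.015, 0.003, 0.009], [0.015, 0.003, 0.009], [0.015, 0.003, 0.009], [0.015, 0.003, 0.009]]
```

apply_moves --slide '[[0.25,0.07,0.02],[0.25,0.07,0.02],[0.26,0.07,0.02],[0.26,0.06,0.02],[0.26,0.06,0.015],[0.26,0.06,0.015],[0.2,0.04,0.01],[0,0,0]]' --turn '[[0.015,0.003,0.009],[0.015,0.003,0.009],[0.015,0.003,0.009],[0.015,0.003,0.009],[0.015,0.003,0.009],[0.015,0.003,0.009],[0.01,0.003,0.005],[0,0,0]]' --jaw '[1,1,1,1,1,1,1,1]'

```text
time_s: 13.75
tcp_pos: [0.4808, -0.3485, 0.1681]
eef_rot: [-157.4, -0.4, -90.5]
contact_force: [0.1, -0.4, -0.3]
gripper_width: 0.0394
```

```bash
python3 - <<'E'
from h import *
plan([(tgt(.026,0,.03),QT,4)])
held("pics/s8.png"); held("pics/t8.png","top")
E
```

```text
t 13.75 p [ 0.4808 -0.3485  0.1681] rpy [-157.41   -0.39  -90.5 ] F [ 0.05 -0.39 -0.33] w 0.0394 j [-22.7   8.  -25.  -13.5 -36.6  31.8]
slide [[0.011, 0.0, 0.149], [0.012, 0.0, 0.149], [0.012, 0.001, 0.149], [0.012, 0.001, 0.149]] 
turn [[0.002, -0.001, 0.002], [0.002, -0.001, 0.002], [0.002, -0.001, 0.002], [0.002, -0.001, 0.002]]
side pts 141 141 tool-frame z=-0.009 x + -0.036 y + -0.0048 x -0.173 -0.021 y -0.027 0.014
top pts 352 42 tool-frame z=1.268 x + 1.635 y + 0.1836 x -0.171 -0.118 y -0.016 0.068
```

View pics/s8.png

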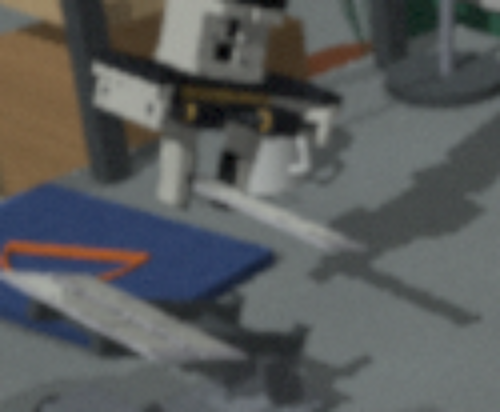

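View pics/t8.png

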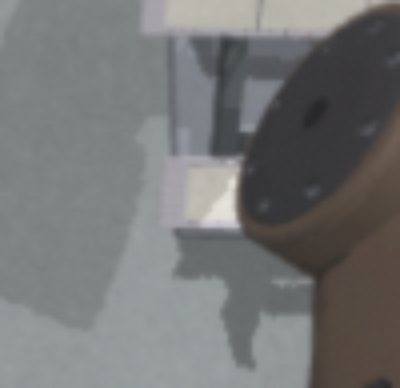

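The holder is above the rack, parallel to the upper fixed holders in both views. Lowering it to 30 mm.

apply_moves --slide '[[0.01,0,0.1],[0.01,0,0.2],[0.01,0,0.2],[0.01,0,0.1],[0,0,0]]' --turn '[[0.002,-0.001,0.002],[0.002,-0.001,0.002],[0.002,-0.001,0.002],[0.002,-0.001,0.002],[0,0,0]]' --jaw '[1,1,1,1,1]'

```text
time_s: 14.35
tcp_pos: [0.506, -0.35, 0.1127]
eef_rot: [-156.8, 0.2, -90.7]
contact_force: [-1.4, 0.7, -1.0]
gripper_width: 0.0391
```

```bash
python3 - <<'E'
from h import *
plan([(tgt(.026,0,.006),QT,4)])
held("pics/s9.png")
E
```

```text
t 14.35 p [ 0.506  -0.35    0.1127] rpy [-156.77    0.24  -90.73] F [-1.38  0.66 -1.04] w 0.0391 j [-22.6  13.9 -25.1 -17.2 -30.6  35.2]
slide [[0.009, 0.005, 0.057], [0.009, 0.005, 0.057], [0.009, 0.005, 0.057], [0.009, 0.005, 0.057]] 
turn [[0.0, 0.001, 0.0], [0.0, 0.001, 0.0], [0.0, 0.001, 0.0], [0.0, 0.001, 0.0]]
side pts 153 153 tool-frame z=-0.005 x + -0.041 y + -0.0038 x -0.175 -0.023 y -0.025 0.017
```

View pics/s9.png

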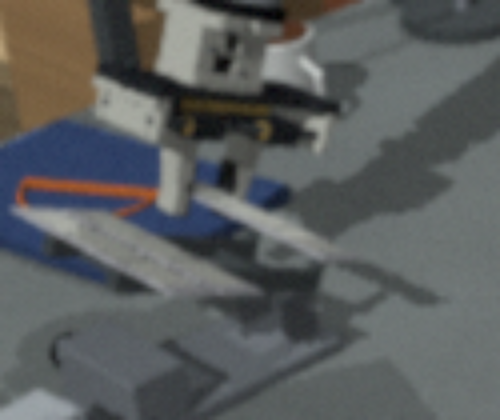

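apply_moves --slide '[[0.01,0,0.06],[0.01,0.005,0.06],[0.01,0.005,0.05],[0.005,0.005,0.03],[0,0,0],[0,0,0]]' --turn '[[0,0.001,0],[0,0.001,0],[0,0.001,0],[0,0.001,0],[0,0,0],[0,0,0]]' --jaw '[1,1,1,1,1,1]'

```text
time_s: 15.0
tcp_pos: [0.5128, -0.3546, 0.0958]
eef_rot: [-156.6, -0.2, -90.9]
contact_force: [-0.5, 0.9, -0.6]
gripper_width: 0.0388
```

```bash
python3 - <<'E'
from h import *
plan([(tgt(.026,0,.001),QT,4)])
held("pics/s10.png")
E
```

```text
t 15.0 p [ 0.5128 -0.3546  0.0958] rpy [-156.62   -0.17  -90.91] F [-0.51  0.89 -0.56] w 0.0388 j [-22.6  15.7 -25.2 -17.7 -28.3  35.9]
slide [[-0.002, 0.004, 0.024], [-0.002, 0.004, 0.024], [-0.002, 0.004, 0.024], [-0.002, 0.004, 0.024]] 
turn [[-0.001, 0.0, 0.0], [-0.001, 0.0, 0.0], [-0.001, 0.0, 0.0], [-0.001, 0.0, 0.0]]
side pts 162 160 tool-frame z=-0.006 x + -0.026 y + -0.0047 x -0.174 -0.02 y -0.026 0.019
```

View pics/s10.png

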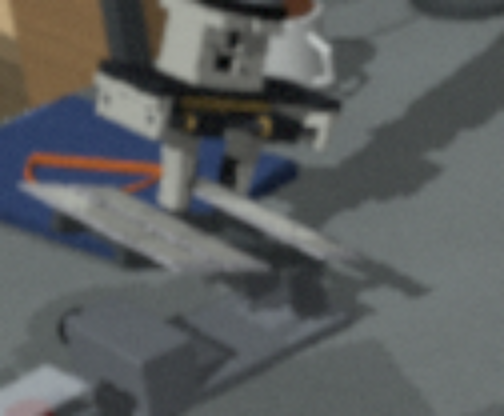

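apply_moves --slide '[[0,0.01,0.02],[0,0,0.02],[0,0,0.02],[0,0,0],[0,0,0]]' --turn '[[0,0,0],[0,0,0],[0,0,0],[0,0,0],[0,0,0]]' --jaw '[1,1,1,1,1]'

```text
time_s: 15.55
tcp_pos: [0.5143, -0.3546, 0.0898]
eef_rot: [-156.6, -0.2, -90.9]
contact_force: [-1.3, -0.5, -0.3]
gripper_width: 0.039
```

apply_moves --slide '[[0,0,0.01],[0,0,0]]' --turn '[[0,0,0],[0,0,0]]' --jaw '[1,1]'

```text
time_s: 15.75
tcp_pos: [0.5147, -0.3546, 0.0889]
eef_rot: [-156.6, -0.2, -90.9]
contact_force: [-0.2, -0.1, 0.4]
gripper_width: 0.0393
```

apply_moves --slide '[[0,0,0.01],[0,0,0]]' --turn '[[0,0,0],[0,0,0]]' --jaw '[1,1]'

```text
time_s: 15.95
tcp_pos: [0.515, -0.3546, 0.0879]
eef_rot: [-156.6, -0.2, -90.9]
contact_force: [0.5, 0.4, -0.6]
gripper_width: 0.0393
```

```bash
python3 - <<'E'
from h import *
from plant import r
plan([(tgt(.026,0,.0),QT,1)])
s=r.get_state(); R=Rn.from_euler("xyz",s["eef_rot"],degrees=True); print(RK.inv().apply(s["tcp_pos"]+R.apply(OT)-SEAT))
held("pics/s11.png")
E
```

```text
t 15.95 p [ 0.515  -0.3546  0.0879] rpy [-156.62   -0.17  -90.9 ] F [ 0.46  0.42 -0.58] w 0.0393 j [-22.6  16.5 -25.2 -18.2 -27.5  36.3]
slide [[-0.008, 0.006, 0.024]] 
turn [[-0.003, -0.002, 0.001]]
[ 0.02650587 -0.00080581  0.00224145]
side pts 180 176 tool-frame z=-0.008 x + -0.025 y + -0.0048 x -0.173 -0.021 y -0.06 0.028
```

View pics/s11.png

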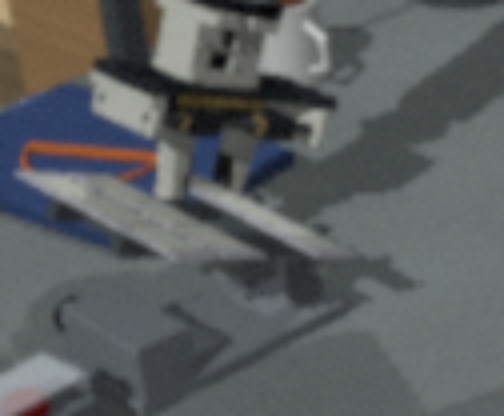

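apply_moves --slide '[[0,0,0.01],[0,0,0],[0,0,0]]' --turn '[[0,0,0],[0,0,0],[0,0,0]]' --jaw '[1,1,1]'

```text
time_s: 16.3
tcp_pos: [0.5155, -0.3546, 0.0871]
eef_rot: [-156.6, -0.2, -90.9]
contact_force: [-0.8, 0.8, -0.5]
gripper_width: 0.0391
```

apply_moves --slide '[[0,0,0.01],[0,0,0],[0,0,0]]' --turn '[[0,0,0],[0,0,0],[0,0,0]]' --jaw '[1,1,1]'

```text
time_s: 16.6
tcp_pos: [0.5159, -0.3547, 0.0863]
eef_rot: [-156.6, -0.2, -90.9]
contact_force: [-1.0, 1.0, 0.8]
gripper_width: 0.0392
```

```bash
python3 - <<'E'
from h import *
from plant import r
s=r.get_state(); print(s["contact_force"],s["moment"]);R=Rn.from_euler("xyz",s["eef_rot"],degrees=True); print(RK.inv().apply(s["tcp_pos"]+R.apply(OT)-SEAT))
held("pics/s12.png")
E
```

```text
[-1.02898774  0.96418233  0.84819934] [ 0.05361402  1.46813622 -0.02750947]
[ 0.02666434 -0.00092052  0.00042505]
side pts 169 169 tool-frame z=0.005 x + -0.042 y + -0.0051 x -0.173 -0.021 y -0.065 0.016
```

apply_moves --slide '[[0,0,0.005],[0,0,0],[0,0,0]]' --turn '[[0,0,0],[0,0,0],[0,0,0]]' --jaw '[1,1,1]'

```text
time_s: 16.95
tcp_pos: [0.5161, -0.3547, 0.0859]
eef_rot: [-156.6, -0.2, -90.9]
contact_force: [-1.5, 0.1, 1.4]
gripper_width: 0.0389
```

apply_moves --slide '[[0,0,0.005],[0,0,0],[0,0,0]]' --turn '[[0,0,0],[0,0,0],[0,0,0]]' --jaw '[1,1,1]'

```text
time_s: 17.25
tcp_pos: [0.5163, -0.3547, 0.0855]
eef_rot: [-156.6, -0.2, -90.9]
contact_force: [-1.9, 0.8, 3.4]
gripper_width: 0.0391
```

```bash
python3 - <<'E'
from h import *
from plant import r
s=r.get_state(); print(s["contact_force"],s["moment"]);R=Rn.from_euler("xyz",s["eef_rot"],degrees=True); print(RK.inv().apply(s["tcp_pos"]+R.apply(OT)-SEAT))
held("pics/s13.png")
E
```

```text
[-1.89380347  0.8139268   3.44804746] [0.17689142 1.61156796 0.01713174]
[ 0.02671885 -0.0009277  -0.00053383]
side pts 154 148 tool-frame z=0.038 x + -0.046 y + -0.0048 x -0.174 -0.02 y -0.062 0.02
```

View pics/s13.png

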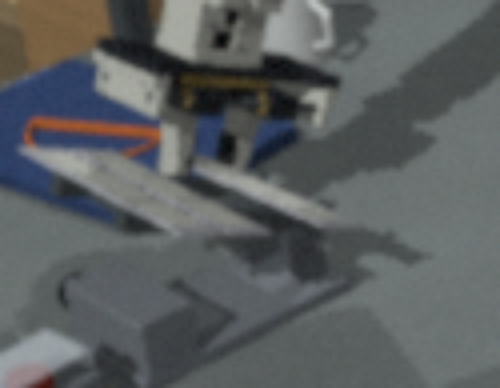

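Both the force and the camera indicate rail contact (about 3.4 N). Before releasing I'll ease off 0.7 mm and shift 4 mm towards the lip.

apply_moves --slide '[[0,0,-0.007],[0,0.02,0],[0,0.02,0],[0,0,0],[0,0,0]]' --turn '[[0,0,0],[0,0,0],[0,0,0],[0,0,0],[0,0,0]]' --jaw '[1,1,1,1,1]'

```text
time_s: 17.8
tcp_pos: [0.512, -0.3545, 0.0841]
eef_rot: [-156.6, -0.2, -90.9]
contact_force: [-1.6, -0.3, 2.6]
gripper_width: 0.0396
```

apply_moves --slide '[[0,0,0],[0,0,0],[0,0,0],[0,0,0],[0,0,0],[0,0,0],[0,0,0],[0,0,0]]' --turn '[[0,0,0],[0,0,0],[0,0,0],[0,0,0],[0,0,0],[0,0,0],[0,0,0],[0,0,0]]' --jaw '[0.53,0.5,0.48,0.45,0.4,0.35,0.3,0.3]'

```text
time_s: 18.6
tcp_pos: [0.5123, -0.3546, 0.0844]
eef_rot: [-156.6, -0.2, -90.9]
contact_force: [0.5, -0.1, 0.4]
gripper_width: 0.0609
```

```bash
python3 - <<'E'
from h import *
from plant import r
s=r.get_state(); print(s["contact_force"],s["gripper_width"]);R=Rn.from_euler("xyz",s["eef_rot"],degrees=True); print(RK.inv().apply(s["tcp_pos"]+R.apply(OT)-SEAT))
held("pics/s14.png")
E
```

```text
[ 0.46370726 -0.09049463  0.42053446] 0.060909106571276836
[ 2.25879804e-02 -8.42913516e-04  3.24216699e-05]
side pts 172 172 tool-frame z=-0.002 x + -0.039 y + -0.0056 x -0.173 -0.021 y -0.022 0.025
```

View pics/s14.png

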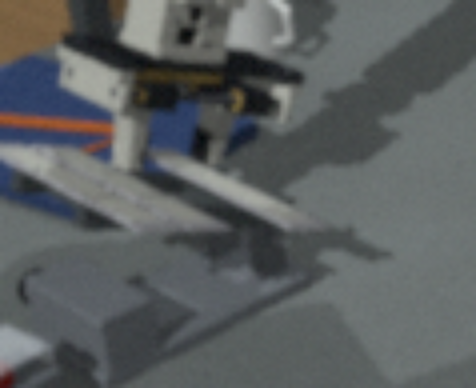

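Released; it lies flat (tilt about 0). Opening a little more and withdrawing along the tool axis.

apply_moves --slide '[[0,0,0],[0,0,0],[0,0,0],[0,0,-0.05],[0,0,-0.1],[0,0,-0.2],[0,0,-0.3],[0,0,-0.4]]' --turn '[[0,0,0],[0,0,0],[0,0,0],[0,0,0],[0,0,0],[0,0,0],[0,0,0],[0,0,0]]' --jaw '[0.15,0.15,0.15,0.15,0.15,0.15,0.15,0.15]'

```text
time_s: 19.45
tcp_pos: [0.4694, -0.3532, 0.1809]
eef_rot: [-156.8, -0.1, -90.9]
contact_force: [0.7, -1.0, 0.5]
gripper_width: 0.0747
```

apply_moves --slide '[[0.4,0,-0.2],[0.4,0,-0.1],[0.4,0,0],[0.4,0,0],[0.4,0,0],[0.3,0,0],[0,0,0],[0,0,0]]' --turn '[[0,0,0],[0,0,0],[0,0,0],[0,0,0],[0,0,0],[0,0,0],[0,0,0],[0,0,0]]' --jaw '[0.15,0.15,0.15,0.15,0.15,0.15,0.15,0.15]'

```text
time_s: 20.25
tcp_pos: [0.4543, -0.5838, 0.2088]
eef_rot: [-156.6, -0.1, -91.0]
contact_force: [0.6, -0.6, 0.4]
gripper_width: 0.0746
```

```bash
python3 - <<'E'
from h import *
from plant import r
print(r.get_state()["contact_force"])
for n in("top","side"):
    c=r.capture(n); P=cloud(c); im=c["pixels"]; hsv=cv2.cvtColor(im,cv2.COLOR_BGR2HSV)
    L=RK.inv().apply((P-SEAT).reshape(-1,3)).reshape(P.shape)
    m=(hsv[...,1]<70)&(hsv[...,2]>105)&(L[...,0]>-.02)&(L[...,0]<.07)&(abs(L[...,1])<.12)&(abs(L[...,2])<.025)
    q=L[m]; A=np.c_[q[:,:2],np.ones(len(q))]; co=np.linalg.lstsq(A,q[:,2],rcond=None)[0]
    rr=cv2.minAreaRect((q[:,:2]*1000).astype(np.float32)); print(n,len(q),co,rr)
    cv2.imwrite(f"pics/f_{n}.png",cv2.resize(im[140:260,380:520] if n=="top" else im[120:240,80:240],None,fx=4.5,fy=4.5))
    cv2.imwrite(f"pics/full_{n}.png",im)
E
```

```text
[ 0.57271536 -0.58713334  0.39335092]
top 1327 [ 7.57689128e-05 -2.13435002e-03  3.65999965e-03] ((19.016071319580078, -2.2753372192382812), (202.21792602539062, 62.60922622680664), 83.18955993652344)
side 208 [-0.04905941  0.00054871  0.00339135] ((32.311492919921875, -2.490447998046875), (72.95802307128906, 202.70445251464844), 1.3369834423065186)
```

View pics/f_top.png

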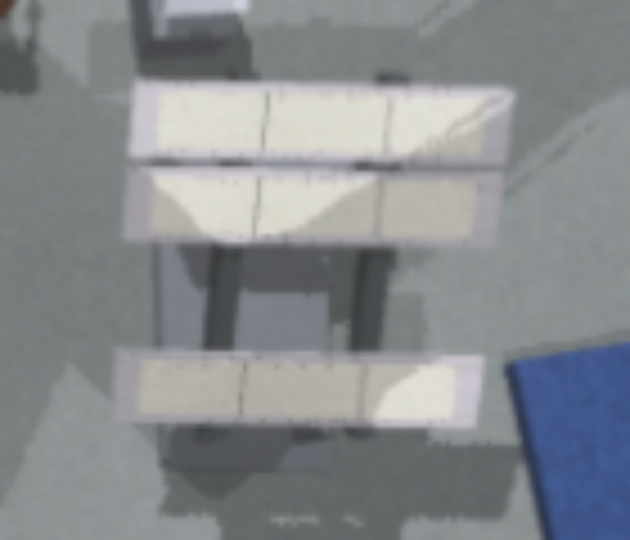

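View pics/f_side.png

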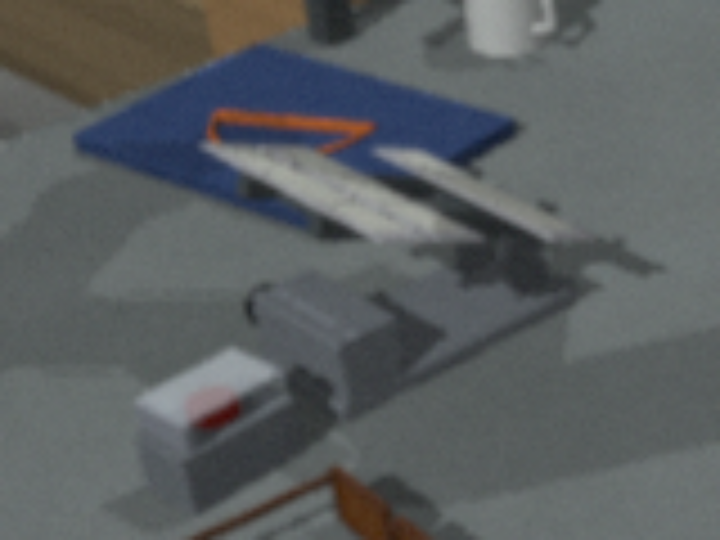

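```bash
python3 - <<'E'
from h import *
c=pickle.load(open("top0.pkl","rb"))
uv=np.array([(112,422),(476,427),(118,350),(485,356)])/4.5+[380,140]-.4
n=RK.apply([0,0,1]); p0=SEAT+n*.003
A=rays(c,uv,0.);d=rays(c,uv,.5)-A
X=A+d*(((p0-A)@n)/(d@n))[:,None]; L=RK.inv().apply(X-SEAT)*1000; print(L.round(1),L.mean(0))
E
```

```text
[[  -0.6   98.1    3. ]
 [  -1.8 -101.8    3. ]
 [  39.7   97.8    3. ]
 [  38.3 -102.     3. ]] [18.89861927 -1.97523018  3.        ]
```

View pics/full_top.png

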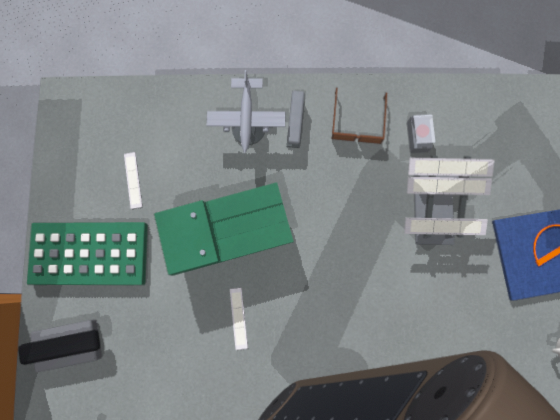

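The holder lies in the lowest row at about x = 19 mm, y = -2 mm, with its lower edge on the lip. The bystanders look unmoved, and the shelf groove at (245,225) is empty. Handing in.

```bash
python3 - <<'E'
from plant import r
print(r.close_job())
E
```

```text
the job is handed in; nothing more can be done
None
```

The holder is in the rack's lowest row, paper side up and released. I handed the job in at about 20 s of the 58 s allowed; the hand-in reports no verdict.

- **Slide:** I pressed on the holder with about 6 N and slid it 97 mm, until its end overhung the edge by 60 mm (measured in the side view).
- **Carry and release:** I gripped the overhanging end by its sides at 25 N. After lowering the holder onto the rails with about 3 N of contact, I eased off, shifted it 4 mm towards the lip and let go.
- **Last checks:** The top view puts the holder's centre at x ≈ 19 mm and y ≈ -2 mm, about 0.3° off the lip direction. Its top plane is about 0.002 rad off the rails and its height is within 1 mm of nominal. The arm touched nothing, and the bystanders looked unmoved.
- **Disagreements:**
  - The automatic outline fits in both final views picked up other pixels, so the final x and y come from corners I read by eye in the top view.
  - The side view's plane fit gave a slope of 0.05 rad across the holder, from few points at a grazing angle. That is close to the 0.06 rad limit, but I trusted the top view.

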